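# Seat a lens tube in the V cradle and hold it pressed

## Robot

A 6-joint arm with a two-finger parallel gripper is mounted at the origin on the work surface. World frame = base frame: x ahead of the robot, y to its left, z up, the work surface at z = 0. Lengths are in mm, angles in rad, forces in N, time in s.
With the tool pointing down it reaches from about 275 to 825 mm from the base axis. Payload 5.2 kg.
Tool frame: the origin (TCP) lies at the very end of the fingers, on their centre line; the grasp point (between the pads) lies 19 mm behind it; z points along the fingers, y is the line along which they close (so a half turn about z gives the same grasp; the last joint's range is limited). The gripper opens to 93 mm and grips with 3 to 60 N. Pads are 15 mm wide; open, the fingers measure 128 mm over their backs; the gripper's body (75 mm by 188 mm) begins 65 mm behind the grasp point.
Start: joints at [-1.478, 0.259, 1.535, -0, 1.348, -0.203], TCP at [160.349, -526.111, 218.653] pointing down, gripper open.
Joint ranges: [-3.14, 3.14], [-0.91, 2.08], [0.19, 2.58], [-1.22, 4.36], [0.22, 2.71], [-3.12, 3.12]. Speed limits (rad/s): [2.57, 2.57, 3.14, 3.14, 3.14, 3.14].

## Interface

Orientations are given as [roll, pitch, yaw] about the fixed x, y, z axes, in that order (R = Rz(yaw) Ry(pitch) Rx(roll)).
In Python, from bench import robot gives the robot as it stands. The module is installed in compiled form; this text tells all that it offers. Calls block until the motion is done:
- robot.move_ptp(position, orientation): joint-space move of the TCP to a pose.
- robot.move_linear(position, ori=None, speed=150, f_stop=None): straight line of the TCP; ori=None keeps the orientation; speed is the mean speed in mm/s. With f_stop (N) it stops when the force on the tool has changed by that much, and returns True; else False.
- robot.move_j(angles): joint-space move.
- robot.move_gripper(opening): opening from 0.0 (shut) to 1.0 (fully open); the grip force is fixed at half the most; returns when the fingers have stopped.
- robot.sleep(seconds).
- robot.inverse_kinematics(position, orientation): joint angles nearest the present ones, or None.
- robot.get_image(name): name is "scene" or "top" or "wrist"; returns a dict with "img" (480x640x3 uint8, blue, green, red), "fovy" (degrees; the focal length in pixels is half the picture's height over the tangent of half this angle, whatever the lens; pixels are square), "cx", "cy" (the principal point, pixels), "k1" (the pictures are not rectified: a ray, as slopes to the right and down, at radius r is drawn at 1 + k1 r^2 times it, then the intrinsics apply), "eye" and "orientation" of the camera in the world. Camera axes: x right, y down, z forward; pixel columns grow to the right and rows downward; lengths in mm; the calibration is good to about 2 mm. A picture is of the moment at which its call begins. There is no depth.
A pose or a line that the arm cannot do raises robot.MotionError and nothing moves.
- robot.hand_in(): hands the job in; it is judged then, once.
Readings, each from a call of its own:
- robot.current_t(): time.
- robot.current_qpos(): joint angles.
- robot.current_joint_vel(): joint speeds.
- robot.current_joint_efforts(): joint torques, N m.
- robot.current_tcp_pos(): TCP position.
- robot.current_eef_rot(): TCP orientation.
- robot.current_contact_force(): force on the tool from outside, world axes, zero at the start.
- robot.current_ft_torque(): the same for the moment, N m.
- robot.current_gripper_width(): opening from 0.0 (shut) to 1.0 (fully open).
- robot.current_finger_force(): force on a finger pad.
Only numpy, scipy, OpenCV 4.12 (cv2) and the standard library are available. Lean on these libraries where they do the work, as an engineer would, in place of code of your own. Each camera call takes 0.05 s, during which the arm holds its last target. There are 200 camera calls.

## Task

Pick the blue lens tube out of the parts tray, leaving the other parts and tools where they are, and lay it lengthwise in the V cradle, either way round, centred so that its black end rings stick out alike at both ends and the blue barrel rests on both sloping sides of both V plates. Press it down into the grooves with a firm push of about 15 N, bearing evenly on both sides, and finish while still holding it pressed there: do not let go or back off at the end.

Things in the scene. Friction and masses are not known exactly. Their poses are not given: they have to be found in the camera images.
- lens_tube: blue lens tube (sizes in mm) lying level in the grey tray, rigid, 124 long, 0.09 to 0.18 kg. Origin at its middle, on its axis; x along the barrel (both ends alike). Round blue barrel 28 diameter; at each end a black hexagonal ring 10 long, 32 across flats, 37 across corners: it lies on flats without rolling, axis 16 above the tray's floor.
- tray: grey open tray, fixed, 300 (x) x 240 (y) outside, 34 high, walls and floor 5 thick. Origin at the centre of its underside, on the table. The lens tube lies near its middle, other parts near its long sides and corners.
- cradle: V cradle, rigid and fixed: dark base plate 116 (x) x 100 (y) x 12 high with two alike upright metal V plates, each 12 thick, 64 wide, 64 high, centred 36 either side of the middle along x; free gap of 60 between them (room for fingers). 90 degree V grooves run along x, open upward, 48 wide at the top. Origin at the centre of its underside, on the table.
- cradle_seat (a point): where the tube's middle belongs: on the axis of the seated tube, 60 above the table over the cradle's origin; x along the groove, z up. A seated tube rests on the four V flanks, its black rings outside the V plates (10 of play each way), its top line 74 above the table; laid in loose, it centres itself.
- cradle_left: the two V flanks on the cradle's +y side (one on each V plate), facing up and inward at 45 degrees, fixed. Origin and axes as the cradle's.
- cradle_right: the two V flanks on the cradle's -y side, likewise.
- black_tube: black plastic look-alike tube, shorter and slimmer: 80 long, 21 diameter, 24 hexagon rings; lies in the tray, not wanted. Origin at its centre
- white_cap: white plastic cap, 30 diameter, 18 high, standing in the tray, not wanted. Origin at the centre of its underside
- brass_ring: brass ring lying in the tray, 36 outer diameter, 10 high, not wanted. Origin at the centre of its underside
- black_cap: black plastic cap, 34 diameter, 24 high, standing in the tray, not wanted. Origin at the centre of its underside
- orange_clip: orange plastic block, 30 x 22 x 14 high, lying in the tray, not wanted. Origin at the centre of its underside
- green_block: green plastic block, 26 x 26 x 16 high, lying in the tray, not wanted. Origin at the centre of its underside
- screwdriver: screwdriver lying on the table beyond the tray and cradle, not wanted
- jar: jar with a red cap, 52 diameter, 70 high, standing beyond the tray and cradle, not wanted
Things that resemble listed ones, but are neither listed nor needed, are in the scene too. Of the things that look like the lens_tube, take the one that is farthest to the robot's right at the start. Of the things shaped like the cradle, the metal one is meant.

How it is judged (in metres and radians):
On the way:
1. the blue lens tube has been lifted clear of the tray (z of lens_tube in the frame of tray above 0.06 m and contact force between lens_tube and tray below 0.05 N), for 0.1 s.
At the end, for the whole second after the job is handed in: Tube at rest, its middle within 10 mm of the seat along the groove and 3 mm across and in height, axis within 0.06 rad; it presses with 3.5 to 30 N on the left and on the right flanks (weight alone: about 1 N each), the fingers bear on it with over 3 N, the tray does not touch it (x of lens_tube in the frame of cradle_seat between -0.01 and 0.01 m and y of lens_tube in the frame of cradle_seat between -0.003 and 0.003 m and z of lens_tube in the frame of cradle_seat between -0.003 and 0.003 m and angle between the x axis of lens_tube and the x axis of cradle_seat, either way round below 0.06 rad and contact force between lens_tube and cradle_left between 3.5 and 30 N and contact force between lens_tube and cradle_right between 3.5 and 30 N and contact force between the fingers and lens_tube above 3 N and contact force between lens_tube and tray below 0.05 N and linear speed of lens_tube below 0.01 m/s); the arm keeps its last pose, push and grip.
It fails at once if another part in the tray is shifted by more than 30 mm (distance of any of black_tube, white_cap, brass_ring, black_cap, orange_clip, green_block from where it was at the start of the episode above 0.03 m).
It fails at once if the screwdriver or the jar is shifted by more than 30 mm (distance of any of screwdriver, jar from where it was at the start of the episode above 0.03 m).
It also fails if it takes over 48 s, if anything falls off the work surface, if the arm or the gripper's body presses on something with over 40 N, if the wrist force passes 120 N, or if a joint passes its speed limit or range.

## Working session

There is one attempt and no reset: what is moved stays moved. The work goes in short steps, each a Python script; the robot and the scene stay as the last script left them, time stands still between calls to the robot, and variables do not carry over. Pictures are saved under pics/ and viewed, at most 10 in all, crops included, and the job is handed in when it is done.

```bash
mkdir -p pics; cat > h.py <<'E'
import numpy as np, cv2
from bench import robot
from scipy.spatial.transform import Rotation as R
def snap(name,fn=None):
    d=robot.get_image(name)
    if fn: cv2.imwrite('pics/'+fn,d['img'])
    return d
def ray(d,uv):
    h=d['img'].shape[0]; f=h/2/np.tan(np.radians(d['fovy'])/2)
    K=np.array([[f,0,d['cx']],[0,f,d['cy']],[0,0,1.]])
    p=cv2.undistortPoints(np.array(uv,float).reshape(-1,1,2),K,np.array([d['k1'],0,0,0.])).reshape(-1,2)
    v=np.c_[p,np.ones(len(p))]
    return v@R.from_euler('xyz',d['orientation']).as_matrix().T
def plane(d,uv,z):
    v=ray(d,uv); e=np.array(d['eye']); return e+v*((z-e[2])/v[:,2:3])
E
python3 - <<'E'
from h import *
for n in ('scene','top'):
    d=snap(n,n+'1.png'); print(n,{k:v for k,v in d.items() if k!='img'})
print(robot.current_eef_rot(),robot.current_t())
E
```

```text
scene {'fovy': 43.83510924284036, 'cx': 318.7879105788349, 'cy': 241.112046213745, 'k1': -0.05057613470082244, 'eye': array([1086.75226548, -782.98391958, 1303.93274796]), 'orientation': array([-2.47708159, -0.00640829,  0.53917046])}
top {'fovy': 42.569924848247766, 'cx': 326.0913552264716, 'cy': 247.0821699825796, 'k1': 0.05897092267599736, 'eye': array([ 335.44749059,   69.80185022, 1445.09408877]), 'orientation': array([-2.94432313, -0.01498523, -1.54706691])}
[-3.14003823e+00 -3.26417615e-04  2.95851129e-01] 0.1
```

View pics/top1.png

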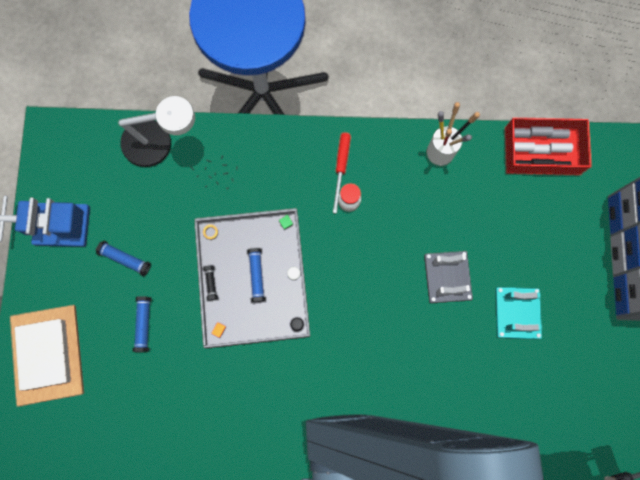

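View pics/scene1.png

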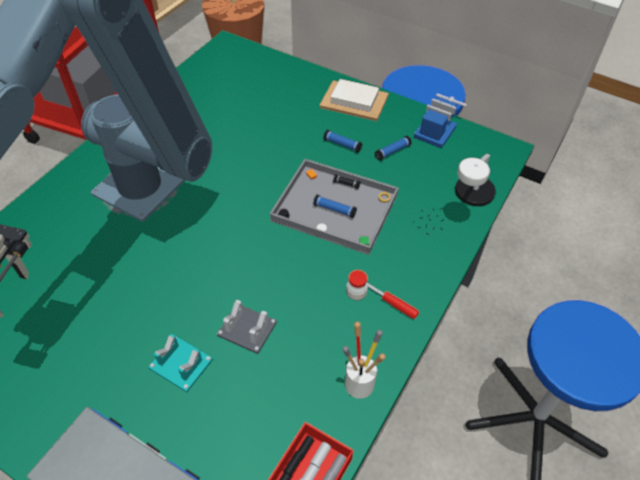

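The top view shows the wanted tube in the tray at about (257,275), with two blue look-alikes on the table at the left. The dark-based metal cradle is at about (449,277), and the teal one at (519,313) is a decoy. The jar (349,196) and screwdriver (340,170) lie ahead of the cradle and tray.

```bash
python3 - <<'E'
from h import *
def blob(m,near):
    cs,_=cv2.findContours(m.astype(np.uint8),cv2.RETR_EXTERNAL,cv2.CHAIN_APPROX_NONE)
    cs=[c for c in cs if cv2.contourArea(c)>60]
    return min(cs,key=lambda c:np.hypot(*(np.array(cv2.minAreaRect(c)[0])-near)))
def rect(d,c,z):
    P=plane(d,c.reshape(-1,2),z)[:,:2].astype(np.float32); r=cv2.minAreaRect(P)
    return np.round(r[0],1),np.round(r[1],1),round(r[2],1)
for n,tn,cn in(('top',(257,275),(449,277)),('scene',(335,206),(247,327))):
    d=snap(n); hsv=cv2.cvtColor(d['img'],cv2.COLOR_BGR2HSV); h,s,v=cv2.split(hsv)
    print(n,'barrel',rect(d,blob((h>100)&(h<125)&(s>120)&(v>60),tn),21))
    ng=~((h>65)&(h<100)&(s>90))
    print('cradle',rect(d,blob(ng,cn),12))
    print('tray',rect(d,blob(ng,tn),34))
E
```

```text
top barrel (array([552.2, 217.3]), array([92.5, 22.8]), 7.3)
cradle (array([ 560., -233.]), array([117.6, 101.7]), 5.7)
tray (array([544.9, 226.9]), array([303.5, 242.6]), 7.7)
scene barrel (array([547.5, 217. ]), array([94.4, 30.7]), 7.2)
cradle (array([ 556.5, -230.3]), array([124.1, 111.9]), 5.5)
tray (array([549.5, 216.3]), array([306.5, 265.1]), 7.5)
```

Both views agree: tube at about (550,217), yaw 0.126; cradle at about (558,-232), yaw 0.098. The sizes match too. Next I move above the tube for a wrist view.

```bash
python3 - <<'E'
from h import *
robot.move_linear([160,-526,300])
robot.move_ptp([550,217,230],[np.pi,0,0.126])
d=snap('wrist','w1.png'); print({k:v for k,v in d.items() if k!='img'},robot.current_tcp_pos(),robot.current_t())
E
```

```text
{'fovy': 71.659503120977, 'cx': 321.23637576797205, 'cy': 240.7237682129478, 'k1': -0.040920623847540784, 'eye': array([626.07577259, 226.9610976 , 395.55541144]), 'orientation': array([ 2.86431756e+00, -9.49864011e-04, -1.44418115e+00])} [550.37723876 216.19054342 230.04862394] 3.9
```

View pics/w1.png

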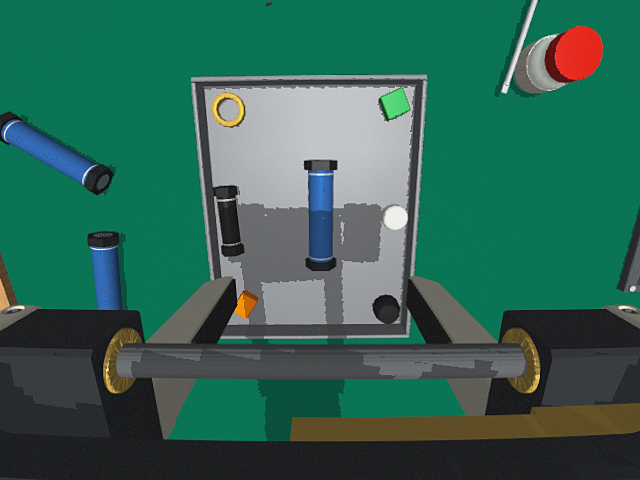

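The wrist view shows the tube at (321,215), with the white cap at (395,217) and the black tube at (229,222) beside it. I'll use a partial opening to stay clear of both. Now I refine the position, grasp and lift.

```bash
cat >> h.py <<'E'
def barrel(d,near,z):
    h,s,v=cv2.split(cv2.cvtColor(d['img'],cv2.COLOR_BGR2HSV))
    m=((h>100)&(h<125)&(s>100)&(v>30)).astype(np.uint8)
    cs=[c for c in cv2.findContours(m,cv2.RETR_EXTERNAL,cv2.CHAIN_APPROX_NONE)[0] if cv2.contourArea(c)>300]
    c=min(cs,key=lambda c:np.hypot(*(np.array(cv2.minAreaRect(c)[0])-near)))
    return cv2.minAreaRect(plane(d,c.reshape(-1,2),z)[:,:2].astype(np.float32))
E
python3 - <<'E'
from h import *
r=barrel(snap('wrist'),(321,215),23); print(r)
(x,y),(w,h),a=r
assert 80<w<115 and 20<h<36 and np.hypot(x-550,y-217)<12
yaw=np.radians(a); o=[np.pi,0,yaw]
robot.move_gripper(0.62)
robot.move_linear([x,y,60],o,speed=200)
hit=robot.move_linear([x,y,9],o,speed=60,f_stop=8)
print(hit,robot.current_tcp_pos(),robot.current_contact_force())
robot.move_gripper(0.0)
print('grip',robot.current_gripper_width()*93,robot.current_finger_force(),robot.current_contact_force())
robot.move_linear([x,y,180],o,speed=120)
print(robot.current_gripper_width()*93,robot.current_contact_force(),robot.current_tcp_pos(),robot.current_t())
robot.move_ptp([540,-232,230],[np.pi,0,0.098])
d=snap('wrist','w2.png'); print(robot.current_t(),robot.current_tcp_pos())
E
```

```text
((547.7177734375, 217.77371215820312), (96.81043243408203, 27.000621795654297), 7.497469425201416)
False [548.10270828 217.84338301   9.31361363] [ 1.2907394  -0.1846046  -0.21528864]
grip 26.96989702868952 29.999120235443115 [-0.70346888 -1.67701271  1.98987235]
27.278091220427132 [-0.81293179 -0.27361432 -1.58029566] [547.21858231 217.65493049 179.0890387 ] 8.8833
10.5917 [ 540.37553486 -230.71558016  229.86062299]
```

View pics/w2.png

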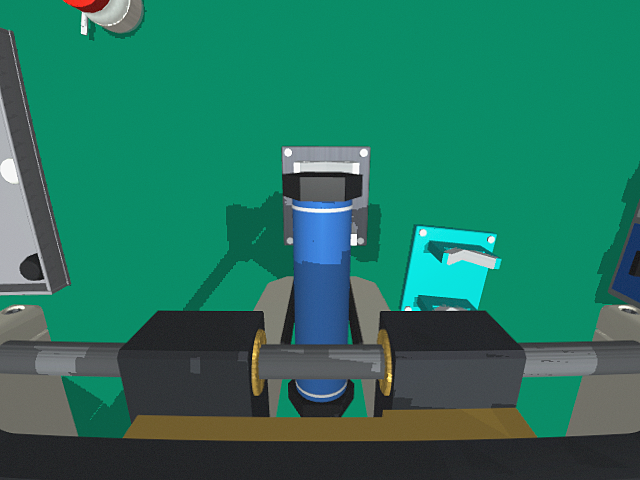

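The tube is held straight. The dark cradle is partly hidden behind it (screws at (288,153), (364,152) and (289,241)), so I'll step sideways to measure the base unobstructed from both sides.

```bash
python3 - <<'E'
from h import *
for y in(-125,-340):
    robot.move_ptp([482,y,230],[np.pi,0,0.098])
    d=snap('wrist',f'c{-y}.png')
    h,s,v=cv2.split(cv2.cvtColor(d['img'],cv2.COLOR_BGR2HSV))
    m=(~((h>65)&(h<100)&(s>90))).astype(np.uint8)
    for c in cv2.findContours(m,cv2.RETR_EXTERNAL,cv2.CHAIN_APPROX_NONE)[0]:
        if cv2.contourArea(c)<3000: continue
        r=cv2.minAreaRect(plane(d,c.reshape(-1,2),12)[:,:2].astype(np.float32))
        print(y,cv2.boundingRect(c),np.round(r[0],1),np.round(r[1],1),round(r[2],2))
print(robot.current_t())
cv2.imwrite('pics/c.png',cv2.resize(np.hstack([cv2.imread('pics/c125.png'),cv2.imread('pics/c340.png')]),(800,300)))
E
```

```text
-125 (0, 172, 640, 308) [ 286.9 -141.5] [ 489.2 1052.7] 5.77
-125 (377, 102, 101, 106) [ 560.1 -233.9] [115.  106.3] 5.54
-125 (0, 0, 149, 262) [536.9 199.1] [289.7 198. ] 7.69
-340 (0, 170, 640, 310) [ 287.4 -352.9] [ 491.  1051.7] 5.8
-340 (183, 80, 98, 109) [ 559.6 -232.1] [114.9 102.8] 5.44
-340 (545, 0, 95, 286) [ 570.4 -644.4] [339.  121.8] 19.45
12.1167
```

View pics/c.png

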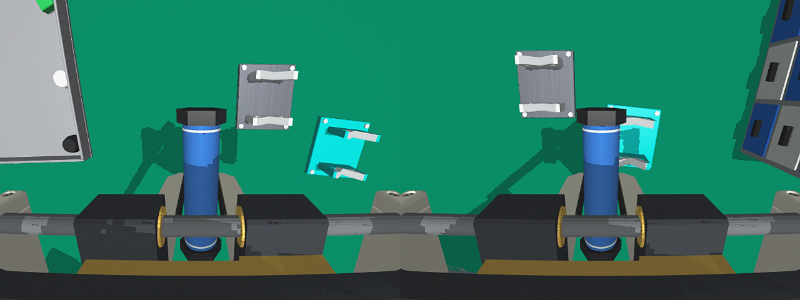

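Cradle at about (559.8,-232.3), yaw 0.097, with side-view overhang corrected. It agrees with the top view. Now I lower the tube into the V.

```bash
python3 - <<'E'
from h import *
x,y,o=559.8,-232.3,[np.pi,0,0.097]
robot.move_ptp([x,y,180],o)
robot.move_linear([x,y,75],o,speed=120)
robot.sleep(.3); f0=np.array(robot.current_contact_force()); print('free',f0,robot.current_tcp_pos(),robot.current_ft_torque())
hit=robot.move_linear([x,y,42],o,speed=15,f_stop=6)
robot.sleep(.3)
print(hit,robot.current_tcp_pos(),np.array(robot.current_contact_force())-f0,robot.current_ft_torque(),robot.current_gripper_width()*93,robot.current_t())
E
```

```text
free [ 0.28928185 -0.14379984 -1.98834925] [ 560.08106921 -232.3900153    75.55353918] [0.04691171 0.00286911 0.00539273]
True [ 559.99950429 -232.87966899   48.4565946 ] [ 1.46932604 -1.81408454  6.46421946] [-0.26035508 -0.1528581   0.03817347] 26.993432323031467 15.95
```

Contact came at z=48.5 against an expected 48.3, so the tube is seated. I'll relieve the small side force and press up to 15 N.

```bash
python3 - <<'E'
from h import *
f0=np.array([.29,-.14,-1.99]); o=[np.pi,0,0.097]
p=np.array([559.8,-232.88,48.46])
def rd():
    robot.sleep(.25); return np.mean([(robot.sleep(.03),np.array(robot.current_contact_force())-f0)[1] for _ in range(4)],0)
for i in range(22):
    f=rd(); print(i,p.round(2),np.round(robot.current_tcp_pos(),2),f.round(2),robot.current_t())
    if abs(f[2]-15)<1.2 and abs(f[1])<1.5: break
    p[2]-=np.clip((15-f[2])*.04,-.3,.3); p[1]+=np.clip(f[1]*.1,-.25,.25)
    robot.move_linear(p,o,speed=10)
robot.sleep(.5); print(rd(),robot.current_gripper_width()*93,robot.current_finger_force(),robot.current_ft_torque(),robot.current_t())
d=snap('wrist','f.png')
E
```

```text
0 [ 559.8  -232.88   48.46] [ 559.99 -232.88   48.47] [ 0.29 -1.63  7.44] 16.3333
1 [ 559.8  -233.04   48.16] [ 559.92 -233.14   48.24] [ 0.62 -0.79  6.27] 16.9917
2 [ 559.8  -233.12   47.86] [ 559.92 -233.24   48.14] [ 0.4  -1.03  7.62] 17.625
3 [ 559.8  -233.22   47.56] [ 559.93 -233.3    48.1 ] [-0.2  -0.66  9.35] 18.2583
4 [ 559.8  -233.29   47.34] [ 559.93 -233.28   48.03] [-0.53 -0.11 10.03] 18.8917
5 [ 559.8  -233.3    47.14] [ 559.95 -233.32   48.04] [-0.97 -0.09 11.34] 19.525
6 [ 559.8  -233.31   46.99] [ 559.93 -233.29   48.01] [-1.47  0.21 12.59] 20.1583
7 [ 559.8  -233.29   46.9 ] [ 559.92 -233.29   48.  ] [-1.1   0.46 13.33] 20.7917
8 [ 559.8  -233.24   46.83] [ 559.97 -233.32   48.02] [-1.48  0.4  13.21] 21.425
9 [ 559.8  -233.2    46.76] [ 559.97 -233.29   48.02] [-1.43  0.69 13.51] 22.0583
10 [ 559.8  -233.13   46.7 ] [ 559.97 -233.3    48.02] [-1.88  0.36 14.17] 22.6917
[-1.67902556 -0.05062469 14.35007912] 27.429585447711382 29.99501198530197 [0.06653399 0.32494175 0.0225127 ] 23.575
```

View pics/f.png

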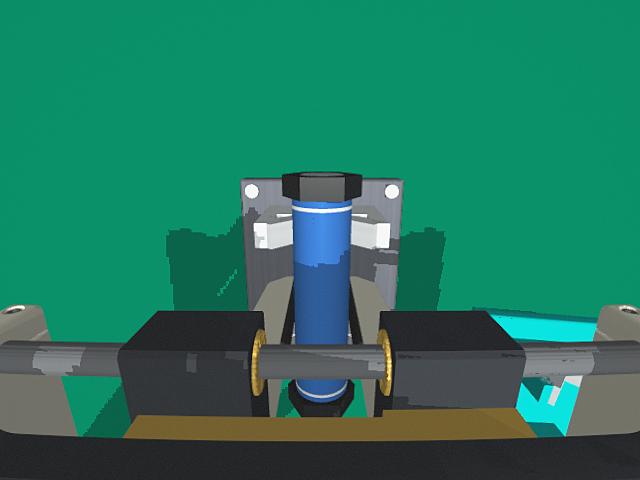

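The picture shows the barrel down in the V plate at (322,235). The front ring (322,187) is clear outside it, and the tube lines up with the base (screws at (251,191) and (392,191)). The push is steady at 14.4 N with no side force, so I'm handing in.

```bash
python3 -c "
from h import *
print(robot.hand_in(), robot.current_t())"
```

```text
the job is handed in; nothing more can be done
the job is handed in; nothing more can be done
```

The blue lens tube is lying in the metal V cradle, still gripped and pressed down with about 14.4 N and almost no side force; the job was handed in at about 24 s, and no verdict was shown.

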